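# Hold an inspection mirror so the overhead code reader sees the label on the side of a pot

### The job

The overhead code reader cannot see the code label on the side of the filled pot in its nest. Take the inspection mirror gently by its handle from its rest and hold it in front of the label, glass centre level with the label and about 50 mm straight out from it, angled so that the lens sees the label in the middle of the glass. Finish while still holding the mirror still at that angle, clear of everything but your fingers, and leave the pot and the other things on the bench undisturbed.

Things in the scene. Friction and masses are not known exactly. Their poses are not given: they have to be found in the camera images.
- mirror: Loose inspection mirror, 0.15 kg (+-30 %). Dark handle 16 x 16 mm, x -70 to +50 mm (last 10 mm a round steel tail cap); steel stem to x = 162 mm; hinged head. Origin: mid-underside of the handle; +x to the head, +z up on the rest; axis at z = 8 mm, mass centre at x = 19 mm. Thin plastic shell: grip with 5 to 12 N; over 20 N on a pad damages it.
- head (a joint): Head angle, rad, on a stiff friction hinge (axis across the handle at x = 167, z = 8 mm in the mirror's frame). The glass normal points forward and up, 0.55 rad + this value above the handle's +x; larger = more upward. Starts anywhere from -0.25 to 0.2 and stays unless pushed (0.06 N m); no need to change it: tilt the whole mirror instead.
- glass (a point): Centre of the front face of the flat mirror glass (45 x 59 mm in a black frame 50 x 64 mm, 5 mm thick), 9 mm in front of the hinge axis. +z: outward normal of the reflecting face; +y: across (the mirror's +y); +x: down along the glass.
- rest: Grey rest fixed to the bench: base 96 x 56 x 6 mm, two notched posts 8 mm thick at x = -42 and +42 mm, notch floors 30 mm and horn tops 43 mm above the bench, notches 19 mm wide. The handle lies in both notches along the rest's +x, the head beyond its +x end; grip between the posts (76 mm clear).
- stand: Code-reading station fixed to the bench; origin on the bench under the nest. White base 140 x 190 mm, 40 mm high (y -135 to +55 mm); white pedestal of radius 34 mm at the origin, nest floor 93 mm, rim 104 mm above the bench. Column 30 x 30 mm at y = -110 mm, 450 mm high, with an arm at 410 mm that carries the camera above the nest.
- lens (a point): Front of the camera's lens, 335 mm above the bench, on the vertical axis of the nest and pot, looking straight down with a wide view; a ring light of 34 mm radius surrounds it, the camera body above is 42 mm square. Only the point matters.
- pot: The open yellow pot with small figures, standing loose in the nest: radius 23 mm, 40 mm high, about 50 g. Origin: centre of its underside; +x points straight out through the middle of the code label.
- mark (a point): Middle of the code label (white square sticker 15 mm with a dark pattern) on the side of the pot, 24 mm from the pot's axis, 26 mm above its underside (about 119 mm above the bench). Axes as the pot: +x straight out from the label, horizontal, +z up.
- aim (a point): Point in the air, fixed to the pot, on the line from label to lens, 18 % of the way. By the law of reflection, with the glass centre 50 mm out from the label, the normal at the glass centre passes through this point when the lens sees the label mid-glass (normal then about 0.62 rad above horizontal, towards the pot).
- aim_near (a point): As aim, 15.1 % of the way from label to lens: where the glass normal must pass when the glass centre is 40 mm out from the label (used from 35 to 45 mm).
- aim_far (a point): As aim, 20.6 % of the way from label to lens: where the glass normal must pass when the glass centre is 60 mm out from the label (used from 55 to 65 mm).
- table: The grey bench top, at height 0.
- pot_a: Yellow pot, bystander, 46 mm wide, 40 mm high; origin centre of underside.
- pot_b: Yellow pot, bystander, as pot_a.
- pot_c: Empty yellow pot, bystander, as pot_a.
- lid_a: Yellow lid, bystander, 48 mm wide, 12 mm high; origin centre of underside.
- lid_b: Yellow lid, bystander, as lid_a.
- tweezers: Steel tweezers lying flat, bystander, about 145 mm long, 6 mm high; origin near the middle.
- labels: Roll of paper labels lying flat, bystander, 72 mm wide, 28 mm high; origin centre of underside.
There are look-alikes about, which are no part of the job. What is shaped like the pot but blue or turquoise is not meant.

How it is judged:
By the outcome, as a careful person would: the job done as asked, in the order asked, and still so for the second after the job is handed in, while the arm keeps its last pose, push and grip.
It also fails if it takes over 35 s, if anything falls off the work surface, if the arm or the gripper's body presses on something with over 40 N, if the wrist force passes 120 N, or if a joint passes its speed limit or range.

### The arm

A 6-joint arm with a two-finger parallel gripper is mounted at the origin on the work surface. World frame = base frame: x ahead of the robot, y to its left, z up, the work surface at z = 0. Lengths are in m, angles in rad, forces in N, time in s.
With the tool pointing down it reaches from about 0.35 to 0.975 m from the base axis. Payload 7.1 kg.
Tool frame: the origin (TCP) lies midway between the tips of the shut fingers; the grasp point (between the pads) lies 19 mm behind it; z points along the fingers, y is the line along which they close (so a half turn about z gives the same grasp; the last joint's range is limited). The gripper opens to 88 mm and grips with 3 to 60 N. Pads are 20 mm wide; open, the fingers measure 115 mm over their backs; the gripper's body (75 mm by 178 mm) begins 61 mm behind the grasp point.
Start: joints at [1.217, 0.423, 1.63, -0, 1.089, -0.019], TCP at [0.205, 0.59, 0.223] pointing down, gripper open.
Joint ranges: [-3, 3], [-0.9, 2.11], [0.09, 2.58], [-1.31, 4.45], [0.11, 2.69], [-2.54, 2.54]. Speed limits (rad/s): [2.39, 2.39, 3.01, 3.14, 3.14, 3.14].

### API

Orientations are given as [roll, pitch, yaw] about the fixed x, y, z axes, in that order (R = Rz(yaw) Ry(pitch) Rx(roll)).
In Python, from cell import ctrl gives the robot as it stands.
- The arm moves only by the shell command python3 -m jog 'ROWS' [OPENING] [FORCE]. ROWS is a JSON list of rows, 1 to 8 of them, each an object with the fields trans (a list: dx, dy, dz in m), twist (a turn about the tool's z in rad); a field left out counts as zero; each row is the pose to reach, as a shift and turn from the pose commanded when the command began, along the tool's axes at that moment; what a row does not reach only later rows make up. A row lasts 1/8 s, in which the tool goes at most 0.0625 m and 0.188 rad, less where a joint would pass 70% of its speed; a pose out of reach is approached as far as the arm can. OPENING is the finger opening in m, set as the command begins (- or left out keeps the last). The fingers move at their own pace and stop on an object; FORCE is the grip in N (left out, the last holds). Time passes only in rows, so rows that do not move let the fingers close. It prints the time, the measured TCP pose, the force, the opening and the grip force at its end. Input that does not fit is refused with a message, and nothing moves.
- ctrl.observe(): the state, without advancing time (a new reading comes with each control period).
- ctrl.read_camera(name): name is "scene" or "top" or "wrist"; returns a dict with "frame" (480x640x3 uint8, red, green, blue), "vertical_fov" (degrees; the focal length in pixels is half the picture's height over the tangent of half this angle, whatever the lens; pixels are square), "cx", "cy" (the principal point, pixels), "R" (3x3) and "t" (3): a world point X has camera coordinates R X + t. Camera axes: x right, y down, z forward; pixel columns grow to the right and rows downward; lengths in m; the calibration is good to about 2 mm. A picture is of the moment at which its call begins. There is no depth.
- ctrl.job_done(): hands the job in; it is judged then, once.
Trained networks look in a picture, given as the dict that the camera call returned (one of the last four; its "shot" number tells which), for a name from the list of things; names that differ only in an ending like _2 or _b are one class to them, and where a whole thing is asked for, a point or a joint stands for the part that bears it (a point fixed in the world has none). Each returns a list of dicts, best first, with "conf" (0 to 1); they miss things now and then, are a little off and sometimes report something else, mostly with a low value. They report only what shows in the picture. A call takes as long as a camera call. They do not tell look-alikes from the thing itself.
- ctrl.search_frame(picture, name): "location" ([column, row] in pixels, amid what is visible of it).
- ctrl.masks_of(picture, name): "mask" (480x640 bool, what is visible of it) and "location" ([column, row] in pixels, amid what is visible of it).
- ctrl.pinpoint(picture, name): "location" ([column, row] in pixels: a listed point, or the origin of a listed thing).
The state is a dict: "time": time; "joint_pos": joint angles; "qvel": joint speeds; "joint_torque": joint torques, N m; "tcp_pos": TCP position; "orientation": TCP orientation; "force": force on the tool from outside, world axes, zero at the start; "wrist_torque": the same for the moment, N m; "grip_width": finger opening in m; "grasp_force": force on a finger pad.
Only numpy, scipy, OpenCV 4.12 (cv2) and the standard library are available. Lean on these libraries where they do the work, as an engineer would, in place of code of your own. Each camera call takes 0.05 s, during which the arm holds its last target. There are 200 camera calls.

## Working session

There is one attempt and no reset: what is moved stays moved. The work goes in short steps, Python scripts to look and compute and a shell command to move; the robot and the scene stay as the last step left them, time stands still between calls to the robot, and variables do not carry over. Pictures are saved under pics/ and viewed, at most 10 in all, crops included, and the job is handed in when it is done.

```bash
ls; mkdir -p pics; cat > h.py <<'E'
import numpy as np,cv2
from cell import ctrl
from scipy.spatial.transform import Rotation as Ro
def K(p):
    f=240/np.tan(np.radians(p["vertical_fov"])/2); return f
def ray(p,px):
    f=K(p); R=np.array(p["R"]);t=np.array(p["t"])
    d=R.T@np.array([(px[0]-p["cx"])/f,(px[1]-p["cy"])/f,1]); return -R.T@t,d/np.linalg.norm(d)
def atz(p,px,z):
    o,d=ray(p,px); return o+d*(z-o[2])/d[2]
def proj(p,X):
    c=np.array(p["R"])@np.array(X)+np.array(p["t"]); f=K(p); return np.array([f*c[0]/c[2]+p["cx"],f*c[1]/c[2]+p["cy"]])
def tri(rs):
    A=0;b=0
    for o,d in rs:
        M=np.eye(3)-np.outer(d,d);A=A+M;b=b+M@o
    X=np.linalg.solve(A,b); return X,[float(np.linalg.norm((np.eye(3)-np.outer(d,d))@(X-o))) for o,d in rs]
def save(p,n,crop=None,s=1):
    im=p["frame"][:,:,::-1]
    if crop: im=im[crop[1]:crop[3],crop[0]:crop[2]]
    cv2.imwrite("pics/"+n,cv2.resize(im,None,fx=s,fy=s,interpolation=cv2.INTER_CUBIC))
E
python3 - <<'E'
from h import *
np.set_printoptions(precision=3,suppress=True)
ps={n:ctrl.read_camera(n) for n in("scene","top","wrist")}
cv2.imwrite("pics/a.png",np.vstack([np.hstack([cv2.resize(ps[n]["frame"][:,:,::-1],(400,300)) for n in("scene","top")]),np.hstack([cv2.resize(ps["wrist"]["frame"][:,:,::-1],(400,300)),np.zeros((300,400,3),np.uint8)])]))
for n,p in ps.items():
    o,d=ray(p,(p["cx"],p["cy"]));print(n,o,d,p["vertical_fov"])
    for t in("mirror","glass","head","rest","stand","lens","pot","mark","aim"):
        r=ctrl.pinpoint(p,t)
        print(t,[(np.round(q["location"]).tolist(),round(q["conf"],2)) for q in r][:4])
print(ctrl.observe())
E
```

```text
pics
scene [1.329 0.023 1.044] [-0.668  0.016 -0.744] 43.0733743036928
mirror [([435.0, 289.0], 0.87), ([236.0, 269.0], 0.17)]
glass [([355.0, 275.0], 0.95)]Traceback (most recent call last):
  File "<stdin>", line 8, in <module>
ValueError: it knows: aim, aim_far, aim_near, glass, labels, lens, lid, mark, mirror, pot, rest, stand, table, tweezers
```

View pics/a.png

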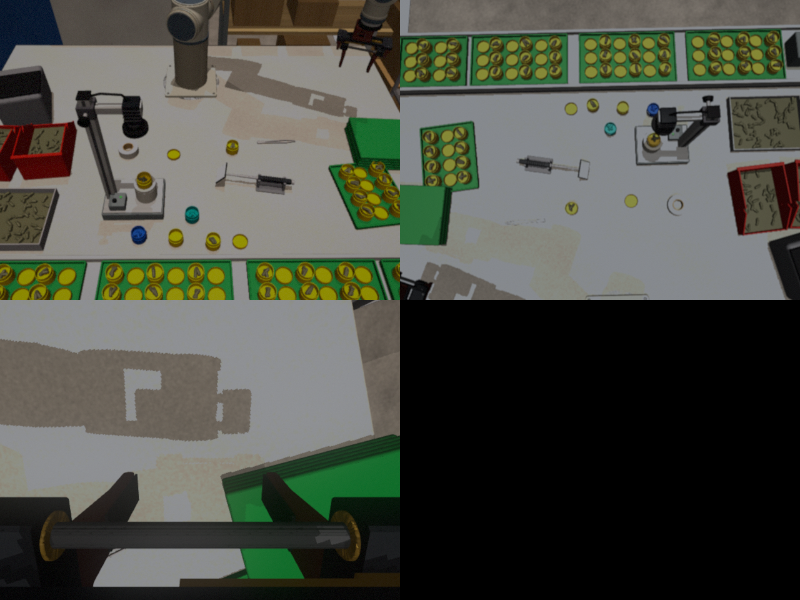

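Scene (shown at 0.625 scale): the stand with the nested pot is at about (145,180) in the scene tile and (655,143) in the top tile. The mirror on its rest is at (258,180) and (555,165), with its head towards the stand. Turquoise and blue look-alike pots are nearby.

```bash
python3 - <<'E'
from h import *
np.set_printoptions(precision=3,suppress=True)
ps={n:ctrl.read_camera(n) for n in("scene","top")}
D={}
for n,p in ps.items():
    o,d=ray(p,(p["cx"],p["cy"]));print(n,o,d,p["vertical_fov"])
    for t in("mirror","glass","rest","stand","lens","pot","mark","aim"):
        r=ctrl.pinpoint(p,t)
        D[n,t]=r
        print(t,[(np.round(q["location"],1).tolist(),round(q["conf"],2)) for q in r][:6])
for t in("mirror","glass","rest","stand","lens","mark","aim"):
    if D["scene",t] and D["top",t]: print(t,*tri([ray(ps[n],D[n,t][0]["location"]) for n in ps]))
a=ps["scene"]["frame"][150:370,140:500,::-1];b=ps["top"]["frame"][150:320,180:500,::-1]
cv2.imwrite("pics/b.png",np.vstack([cv2.resize(a,(500,305)),cv2.resize(b,(500,266))]))
print({k:np.round(v,3) for k,v in ctrl.observe().items()})
E
```

```text
scene [1.329 0.023 1.044] [-0.668  0.016 -0.744] 43.0733743036928
mirror [([437.6, 291.0], 0.89)]
glass [([351.8, 274.2], 0.74)]
rest [([434.0, 297.0], 0.89)]
stand [([235.6, 322.0], 0.89), ([236.2, 270.4], 0.4)]
lens [([217.9, 203.9], 0.71)]
pot [([311.0, 349.4], 0.84), ([229.2, 294.7], 0.81), ([375.5, 241.5], 0.8), ([282.1, 385.4], 0.79), ([226.4, 378.8], 0.7), ([339.7, 389.8], 0.65)]
mark [([231.5, 368.1], 0.85), ([309.9, 330.0], 0.65), ([244.1, 285.9], 0.56), ([437.1, 289.8], 0.17)]
aim [([237.7, 271.7], 0.94), ([310.2, 320.1], 0.77), ([227.4, 359.5], 0.58), ([371.9, 241.2], 0.53)]
top [0.38  0.025 1.358] [ 0.17  -0.003 -0.985] 43.72819435500085
mirror [([220.3, 262.7], 0.91)]
glass [([294.2, 272.1], 0.58)]
rest [([222.3, 260.0], 0.56), ([218.8, 260.7], 0.46)]
stand [([399.7, 235.1], 0.86), ([308.2, 168.5], 0.43), ([421.6, 197.8], 0.29)]
lens [([418.9, 196.0], 0.6)]
pot [([352.0, 176.0], 0.81), ([335.5, 210.7], 0.79), ([305.7, 170.5], 0.6), ([278.7, 331.6], 0.58), ([400.8, 176.2], 0.58), ([405.4, 224.1], 0.56)]
mark [([397.8, 178.7], 0.88), ([332.5, 215.6], 0.65), ([394.2, 226.1]
[... 482 characters left out ...]
.631 -0.13   0.345] [0.0002321267620914506, 0.00023212676209151886]
mark [ 0.751 -0.131  0.031] [0.0010601786135143341, 0.0010601786135142897]
aim [ 0.617 -0.115  0.152] [0.002763407160004052, 0.002763407160004084]
{'time': np.float64(1.15), 'joint_pos': array([ 1.217,  0.423,  1.63 ,  0.   ,  1.089, -0.019]), 'qvel': array([-0.003,  0.   ,  0.   , -0.001, -0.001,  0.001]), 'joint_torque': array([ -0.   , -54.46 , -27.404,   0.065,   0.017,   0.   ]), 'tcp_pos': array([0.205, 0.59 , 0.223]), 'orientation': array([-3.142, -0.   ,  2.807]), 'force': array([ 0.017, -0.23 ,  0.491]), 'wrist_torque': array([-0.011,  0.008,  0.027]), 'grasp_force': np.float64(0.0), 'grip_width': np.float64(0.088)}
```

View pics/b.png

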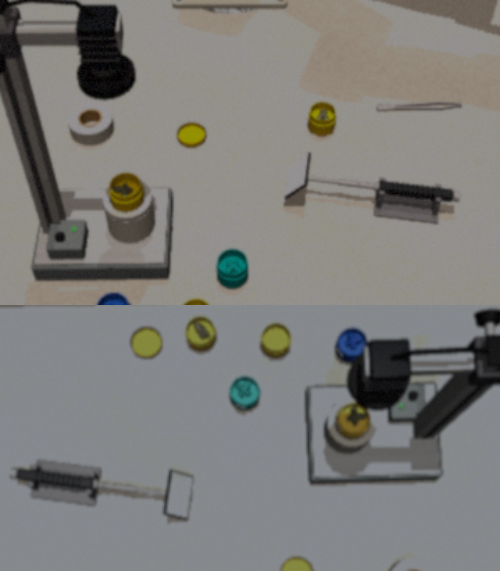

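Label and pot candidates: the scene/top marks at (244,286)/(394,226) sit on the pot in the nest, the yellow pot on the white pedestal under the lens. The marks at (310,330) and (231,368) belong to the turquoise and blue look-alikes, so they're not meant. Next I'll move the wrist camera over the mirror and stand to measure. First I need the camera's geometry and how far to go.

```bash
python3 - <<'E'
from h import *
np.set_printoptions(precision=3,suppress=True)
p=ctrl.read_camera("wrist");o,d=ray(p,(p["cx"],p["cy"]));s=ctrl.observe()
R=Ro.from_euler("xyz",s["orientation"]).as_matrix()
print(R,p["vertical_fov"]);print("cam in tool",R.T@(o-s["tcp_pos"]),R.T@d, "cam x axis in tool",R.T@np.array(p["R"])[0])
ps={n:ctrl.read_camera(n) for n in("scene","top")}
print(tri([ray(ps["scene"],(244.1,285.9)),ray(ps["top"],(394.2,226.1))]))
for v in((.58,.14),(.58,.0),(.6,.2)):print(R.T@(np.array([*v,.25])-s["tcp_pos"]))
E
```

```text
[[-0.944  0.329 -0.   ]
 [ 0.329  0.944 -0.   ]
 [-0.    -0.    -1.   ]] 62.639110105189786
cam in tool [ 0.07   0.001 -0.162] [-0.257 -0.001  0.966] cam x axis in tool [0.    1.    0.001]
(array([ 0.623, -0.109,  0.117]), [0.0007394984930702318, 0.0007394984930702535])
[-0.502 -0.302 -0.027]
[-0.548 -0.434 -0.027]
[-0.501 -0.239 -0.027]
```

```bash
python3 -m jog '[{"trans":[-0.05, -0.025, -0.01], "twist":0.18}, {"trans":[-0.1, -0.05, -0.02], "twist":0.36}, {"trans":[-0.15, -0.08, -0.04], "twist":0.54}, {"trans":[-0.2, -0.11, -0.057], "twist":0.72}, {"trans":[-0.25, -0.135, -0.057], "twist":0.9}, {"trans":[-0.3, -0.16, -0.057], "twist":1.08}, {"trans":[-0.35, -0.19, -0.057], "twist":1.26}, {"trans":[-0.4, -0.22, -0.057], "twist":1.4}]'
python3 -m jog '[{}, {}]' ; python3 - <<'E'
from h import *
np.set_printoptions(precision=3,suppress=True)
s=ctrl.observe();R=Ro.from_euler("xyz",s["orientation"]).as_matrix()
print(s["tcp_pos"],s["joint_pos"],R[:,0],R.T@(np.array([.57,.2,.28])-s["tcp_pos"]))
E
```

```text
time: 2.3
tcp_pos: [0.5119, 0.2496, 0.2799]
orientation: [3.141, -0.0, 1.402]
force: [0.1, 0.2, 0.7]
grip_width: 0.0879
grasp_force: 0.0
time: 2.55
tcp_pos: [0.5105, 0.2512, 0.2796]
orientation: [-3.141, -0.0, 1.407]
force: [0.0, 0.9, -0.4]
grip_width: 0.0878
grasp_force: 0.0
[0.511 0.251 0.28 ] [0.436 0.279 1.702 0.    1.161 0.6  ] [0.163 0.987 0.   ] [-0.041  0.067 -0.   ]
```

```bash
cat > look.py <<'E'
from h import *
import sys,pickle
np.set_printoptions(precision=4,suppress=True)
p=ctrl.read_camera("wrist");n=sys.argv[1]
save(p,n+".png")
r={t:[(q["location"],q["conf"]) for q in ctrl.pinpoint(p,t)] for t in ("mirror","glass","rest","stand","lens","pot","mark","aim")}
m={t:[(q["mask"],q["conf"]) for q in ctrl.masks_of(p,t)] for t in("mirror","glass","rest")}
pickle.dump((p,r,m),open(n+".pkl","wb"))
for t in r: print(t,[(np.round(a,1).tolist(),round(c,2)) for a,c in r[t]][:5])
for t in m: print(t,[(int(a.sum()),round(c,2)) for a,c in m[t]])
E
python3 look.py w1; python3 -m jog '[{"trans":[-0.05, 0.06, 0]}, {"trans":[-0.1, 0.06, 0]}, {"trans":[-0.15, 0.06, 0]}, {"trans":[-0.18, 0.06, 0.03]}, {"trans":[-0.18, 0.06, 0.03]}, {"trans":[-0.18, 0.06, 0.03]}]'; python3 look.py w2
```

```text
mirror [([372.0, 170.6], 0.82)]
glass [([370.4, 327.2], 0.66)]
rest [([368.4, 172.3], 0.77)]
stand [([297.0, 435.0], 0.48)]
lens [([246.6, 293.7], 0.63)]
pot [([565.9, 308.1], 0.78), ([249.1, 294.9], 0.74), ([371.1, 329.2], 0.38)]
mark []
aim []
mirror [(3525, 0.7)]
glass [(702, 0.8)]
rest [(3100, 0.71)]
time: 3.9
tcp_pos: [0.5413, 0.0643, 0.2504]
orientation: [3.141, -0.001, 1.407]
force: [-0.1, -0.8, 0.1]
grip_width: 0.0879
grasp_force: 0.0
mirror []
glass [([311.0, 168.5], 0.66)]
rest [([253.6, 443.0], 0.41)]
stand [([420.5, 356.2], 0.61)]
lens [([539.5, 263.3], 0.24)]
pot [([174.3, 139.6], 0.97), ([551.0, 159.0], 0.95), ([468.7, 231.4], 0.93), ([443.7, 416.1], 0.79), ([541.0, 265.7], 0.64)]
mark [([454.8, 233.9], 0.78), ([442.4, 411.0], 0.68), ([531.8, 352.6], 0.4), ([461.1, 455.9], 0.32), ([420.1, 356.8], 0.25)]
aim [([468.6, 245.7], 0.83), ([458.0, 450.9], 0.62)]
mirror [(3795, 0.97), (2671, 0.19)]
glass [(2210, 0.92), (2407, 0.49)]
rest [(1495, 0.58), (2255, 0.35)]
```

```bash
python3 -c "
import cv2,numpy as np
cv2.imwrite('pics/w12.png',np.vstack([cv2.imread('pics/w1.png')[:300],cv2.imread('pics/w2.png')[:300]]))"
```

```text
(no output)
```

View pics/w12.png

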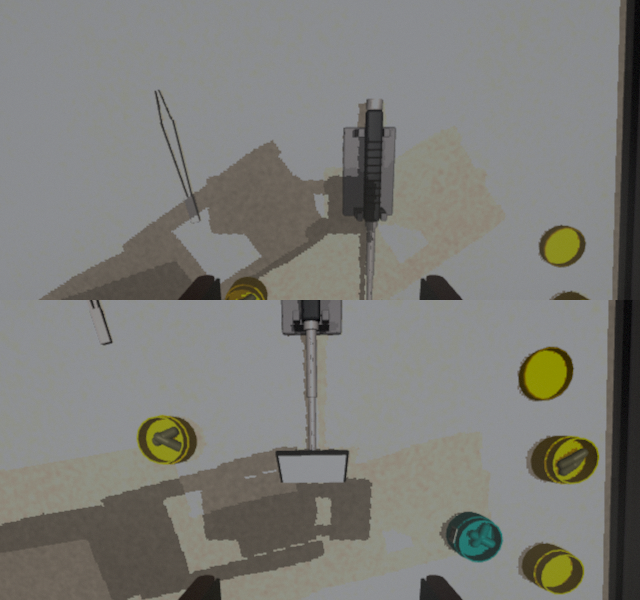

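The head and glass show at (312,168) in w2, with the handle and rest at (373,170) in w1. The label should be in the lower part of w2, so I'll view that.

```bash
python3 - <<'E'
from h import *
import pickle
np.set_printoptions(precision=4,suppress=True)
p,r,m=pickle.load(open("w2.pkl","rb"));save(p,"w2c.png",(340,300,640,480),2)
for X in([.623,-.109,.117],[.628,-.132,.133],[.628,-.132,.335]):print(proj(p,X))
p1,r1,m1=pickle.load(open("w1.pkl","rb"))
print("mirror/rest at z",atz(p1,r1["mirror"][0][0],.03),atz(p1,r1["rest"][0][0],0))
print(tri([ray(p1,r1["glass"][0][0]),ray(p,r["glass"][0][0])]))
# glass quad corners in w2
g=m["glass"][0][0].astype(np.uint8);c=max(cv2.findContours(g,0,1)[0],key=cv2.contourArea);print(cv2.approxPolyDP(c,5,True)[:,0].tolist())
# handle axis from w1
h=m1["mirror"][0][0];ys,xs=np.nonzero(h);print(ys.min(),ys.max(),xs.min(),xs.max())
E
```

```text
[444.7876 405.4715]
[458.6899 440.0868]
[652.9153 866.7358]
mirror/rest at z [0.5687 0.2772 0.03  ] [0.568  0.2728 0.    ]
(array([0.5415, 0.106 , 0.0401]), [0.0020236619341599707, 0.0020236619341600813])
[[348, 153], [278, 151], [280, 180], [342, 182]]
99 334 339 400
```

View pics/w2c.png

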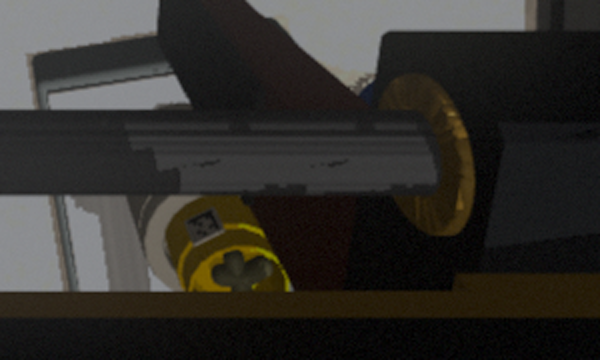

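The label is clearly visible at (442,412) in w2, a white square with a dark pattern on the yellow pot in the white nest. It matches the triangulated mark. Next: closer views to measure the head angle.

```bash
python3 -m jog '[{"trans":[0, 0, 0.04]}, {"trans":[0, 0, 0.09]}, {"trans":[0, 0, 0.1]}, {"trans":[0, 0, 0.1]}]'; python3 look.py w3;  python3 -m jog '[{"trans":[-0.05, 0, 0.01]}, {"trans":[-0.07, 0, 0.01]}, {"trans":[-0.07, 0, 0.01]}]'; python3 look.py w4
python3 - <<'E'
import cv2,numpy as np
a=[cv2.imread(f'pics/w{i}.png') for i in(3,4)]
cv2.imwrite('pics/w34.png',np.vstack([a[0][:300],a[1][:300]]))
E
```

```text
time: 5.0
tcp_pos: [0.5408, 0.0637, 0.1499]
orientation: [-3.141, 0.0, 1.407]
force: [-0.4, -0.1, 0.1]
grip_width: 0.0879
grasp_force: 0.0
mirror []
glass [([312.3, 179.9], 0.67)]
rest []
stand [([448.5, 416.1], 0.74)]
lens []
pot [([627.3, 167.1], 0.89), ([128.4, 139.8], 0.79)]
mark [([494.2, 263.4], 0.9)]
aim [([525.6, 285.2], 0.95), ([309.0, 177.0], 0.46)]
mirror [(6233, 0.65)]
glass [(3942, 0.74)]
rest [(3272, 0.68), (4069, 0.43)]
time: 5.98
tcp_pos: [0.5292, -0.0063, 0.1398]
orientation: [-3.141, -0.0, 1.404]
force: [0.1, 0.3, -0.3]
grip_width: 0.0878
grasp_force: 0.0
mirror []
glass [([310.7, 60.4], 0.6)]
rest []
stand []
lens []
pot [([527.1, 176.0], 0.88), ([108.2, 36.6], 0.62)]
mark []
aim [([549.0, 178.7], 0.74)]
mirror [(7497, 0.9), (9956, 0.56)]
glass [(7238, 0.59)]
rest [(506, 0.67)]
```

View pics/w34.png

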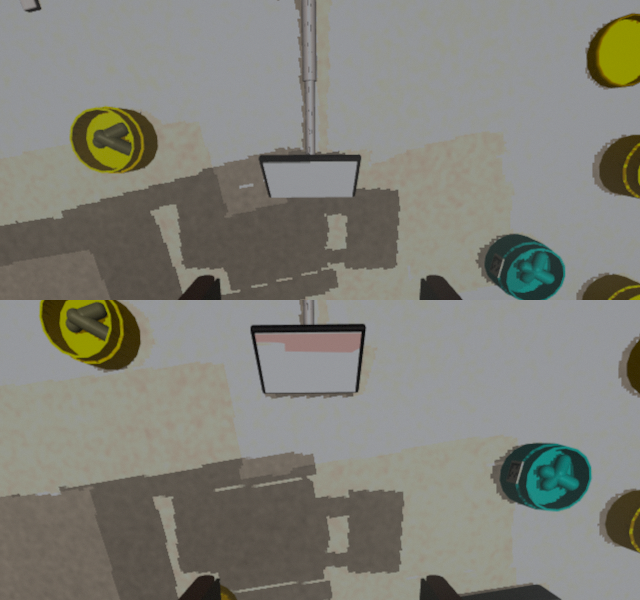

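```bash
cat > gl.py <<'E'
from h import *
import pickle
from scipy.optimize import least_squares
np.set_printoptions(precision=4,suppress=True)
def corners(p,c,th=75):
    g=cv2.resize(cv2.cvtColor(p["frame"],cv2.COLOR_RGB2GRAY),None,fx=4,fy=4,interpolation=cv2.INTER_CUBIC)
    b=(g>th).astype(np.uint8);n,l=cv2.connectedComponents(b,connectivity=4)
    k=(l==l[int(c[1]*4),int(c[0]*4)]).astype(np.uint8)
    k=cv2.morphologyEx(k,cv2.MORPH_OPEN,np.ones((9,9)))
    cc=max(cv2.findContours(k,0,1)[0],key=cv2.contourArea);hu=cv2.convexHull(cc)
    for e in np.arange(4,60,2):
        q=cv2.approxPolyDP(hu,float(e),True)
        if len(q)<=4:break
    q=(q[:,0]+.5)/4-.5
    q=q[np.argsort(q[:,1])];q=np.vstack([q[:2][np.argsort(q[:2,0])],q[2:][np.argsort(q[2:,0])]]);return q,cv2.contourArea(cc)/cv2.contourArea(hu)
E
python3 - <<'E'
from gl import *
V=[]
for n,c in(("w2",(311,168)),("w3",(312,180)),("w4",(311,60))):
    p,r,m=pickle.load(open(n+".pkl","rb"))
    for th in(45,60,75,90):
        q,a=corners(p,c,th);print(n,th,a,q.tolist())
    g=cv2.cvtColor(p["frame"],cv2.COLOR_RGB2GRAY);cx,cy=c;print(g[cy-35:cy+45,cx+10].tolist());print(g[cy,cx-60:cx+60].tolist())
E
```

```text
w2 45 0.9380818510584888 [[-0.375, -0.375], [615.375, -0.375], [-0.375, 315.125], [114.375, 352.125], [519.375, 346.625], [607.875, 314.625]]
w2 60 0.9347949203281558 [[-0.375, -0.375], [614.875, -0.375], [-0.375, 314.875], [114.375, 351.625], [415.625, 354.625], [607.375, 314.375]]
w2 75 0.9286137160178081 [[-0.375, -0.375], [614.625, -0.375], [-0.375, 314.375], [114.625, 351.375], [516.875, 344.375], [606.875, 314.125]]
w2 90 0.8100351676810339 [[-0.375, -0.375], [614.125, -0.375], [-0.375, 225.625], [204.875, 354.125], [517.125, 342.625], [606.375, 313.875]]
[137, 139, 139, 139, 140, 141, 142, 142, 142, 141, 142, 141, 139, 138, 137, 139, 126, 88, 38, 41, 41, 61, 112, 144, 142, 144, 145, 143, 143, 143, 144, 145, 142, 142, 142, 142, 143, 145, 142, 143, 143, 142, 143, 141, 142, 143, 142, 142, 141, 140, 119, 81, 79, 79, 79, 81, 83, 83, 80, 79, 77, 79, 80, 80, 96, 123, 140, 138, 137, 138, 135, 135, 135, 137, 136, 136, 135, 135, 137, 136]
[101, 106, 103, 102, 99, 100, 99, 102, 101, 101, 102, 103, 100, 99, 99, 99, 102, 103, 102, 100, 101, 101, 101, 103, 102, 102, 103, 71, 35, 107, 137, 1
[... 2885 characters left out ...]
51, 152, 152, 153, 151, 153, 152, 151, 146, 111, 69, 87, 114, 146, 151, 151, 153, 150, 152, 153, 151, 151]
[151, 151, 150, 152, 145, 95, 21, 23, 84, 136, 152, 151, 152, 152, 151, 153, 153, 153, 154, 153, 151, 152, 151, 152, 153, 151, 152, 151, 152, 151, 153, 150, 152, 152, 153, 152, 153, 153, 151, 153, 152, 152, 151, 150, 152, 151, 153, 152, 153, 151, 152, 152, 153, 153, 152, 153, 153, 151, 152, 151, 152, 152, 151, 151, 153, 151, 152, 153, 151, 153, 152, 153, 152, 152, 152, 152, 153, 152, 151, 151, 152, 152, 152, 151, 151, 151, 152, 152, 151, 150, 152, 151, 152, 151, 153, 152, 152, 151, 152, 152, 150, 151, 151, 152, 153, 151, 150, 101, 28, 19, 34, 117, 145, 146, 149, 152, 150, 150, 149, 150]
```

```bash
cat > fit.py <<'E'
from gl import *
M={"w2":((311,168),10,154.6,183.2,279.75,344.36),"w3":((312,180),10,160.9,197.,266.55,354.2),"w4":((311,60),10,31.6,92.,259.06,358.2)}
P={n:pickle.load(open(n+".pkl","rb"))[0] for n in M}
def cr(a,b,col=None,row=None):
    if col is not None: return a[1]+(b[1]-a[1])*(col-a[0])/(b[0]-a[0])
    return a[0]+(b[0]-a[0])*(row-a[1])/(b[1]-a[1])
def res(v,names):
    x,y,z,yaw,e=v;h=np.array([np.cos(yaw),np.sin(yaw),0]);n=h*np.cos(e)+[0,0,np.sin(e)]
    up=-h*np.sin(e)+np.array([0,0,np.cos(e)]);ac=np.cross([0,0,1],h);C=np.array([x,y,z]);o=[]
    for k in names:
        c,dx,t,b,l,r=M[k];p=P[k]
        q={(i,j):proj(p,C+up*.0225*i+ac*.0295*j) for i in(1,-1) for j in(1,-1)}
        # image right is +x world = across sign: ac for h=-y is +x
        o+=[cr(q[1,-1],q[1,1],col=c[0]+dx)-t,cr(q[-1,-1],q[-1,1],col=c[0]+dx)-b,cr(q[1,-1],q[-1,-1],row=c[1])-l,cr(q[1,1],q[-1,1],row=c[1])-r]
    return o
for names in(["w2","w3","w4"],["w3","w4"],["w4"],["w3"]):
    s=least_squares(lambda v:res(v,names)+[(v[2]-(.038+.009*np.sin(v[4])))/.001*.5,(v[3]+1.737)/.01],[.541,.106,.043,-1.73,.55])
    print(names,s.x,np.array(s.fun))
E
python3 fit.py
python3 - <<'E'
from h import *
import pickle
p,r,m=pickle.load(open("w1.pkl","rb"))
g=cv2.cvtColor(p["frame"],cv2.COLOR_RGB2GRAY).astype(int)
for y in (103,106,115,130,150,170,190,205,240,260,280): print(y,g[y,355:395].tolist())
p3=pickle.load(open("w3.pkl","rb"))[0];g=cv2.cvtColor(p3["frame"],cv2.COLOR_RGB2GRAY).astype(int)
for y in (10,60,100,145): print(y,g[y,290:330].tolist())
E
```

```text
['w2', 'w3', 'w4'] [ 0.5407  0.1051  0.0444 -1.7369  0.6768] [-0.0782 -0.8404  0.3722  0.0326  0.1043  0.3088  0.0261 -0.1312 -0.0403
  0.3621  0.0747 -0.2447  0.3592  0.0124]
['w3', 'w4'] [ 0.5408  0.1052  0.0441 -1.7368  0.6718] [ 0.0494 -0.0259  0.1625 -0.1317 -0.0152  0.0873  0.2003 -0.2272  0.2628
  0.0217]
['w4'] [ 0.5408  0.1053  0.044  -1.7369  0.6707] [ 0.0221  0.0335  0.245  -0.245   0.1867  0.0141]
['w3'] [ 0.5407  0.1052  0.0439 -1.7369  0.6741] [ 0.0221  0.0388  0.1883 -0.1878  0.1213  0.0125]
103 [139, 139, 139, 131, 126, 124, 125, 126, 124, 109, 92, 71, 70, 87, 103, 106, 120, 136, 140, 140, 140, 139, 140, 135, 125, 113, 101, 98, 125, 140, 139, 138, 140, 140, 140, 141, 141, 140, 140, 139]
106 [140, 141, 141, 116, 99, 98, 97, 97, 100, 101, 93, 70, 77, 94, 104, 110, 125, 135, 139, 141, 141, 142, 137, 131, 120, 106, 92, 103, 129, 139, 140, 140, 140, 141, 140, 140, 141, 140, 140, 142]
115 [140, 142, 141, 120, 101, 99, 96, 97, 98, 99, 67, 27, 34, 44, 59, 65, 66, 63, 63, 62, 63, 62, 60, 59, 59, 54, 48, 49, 114, 138, 135, 140, 140, 141, 141, 141, 140, 140, 141, 141]
130 [40, 4
[... 1538 characters left out ...]
133, 125, 116, 100, 85, 123, 143, 142, 143, 143, 145, 145, 146, 148, 145, 146, 146, 145, 148]
60 [148, 149, 149, 149, 149, 149, 149, 149, 123, 105, 106, 105, 89, 92, 109, 121, 131, 140, 147, 149, 149, 141, 131, 122, 107, 90, 104, 135, 142, 139, 142, 143, 144, 144, 142, 142, 143, 141, 140, 146]
100 [148, 150, 149, 151, 149, 148, 148, 148, 149, 147, 148, 148, 128, 110, 95, 91, 108, 125, 140, 147, 149, 141, 128, 111, 103, 133, 148, 149, 148, 145, 145, 147, 145, 146, 148, 148, 148, 147, 150, 150]
145 [149, 149, 148, 147, 149, 149, 148, 149, 147, 146, 148, 147, 124, 106, 107, 90, 95, 113, 131, 143, 149, 147, 136, 120, 100, 130, 149, 148, 146, 144, 144, 146, 147, 147, 145, 145, 143, 148, 149, 148]
```

The fits agree on the glass centre at (0.541, 0.105, 0.044), handle yaw −1.737 and glass normal about 0.67 rad above level. That's only 0.03–0.05 above what's needed, so almost no tilt is required. The tool is already aligned with the handle, so I'll go over it and down, gripping at mirror x≈+10 mm.

```bash
python3 -m jog '[{"trans":[0.05, -0.002, 0]}, {"trans":[0.11, -0.004, 0]}, {"trans":[0.17, -0.006, 0]}, {"trans":[0.22, -0.0073, 0]}, {"trans":[0.265, -0.0073, 0]}, {"trans":[0.276, -0.0073, 0]}, {"trans":[0.276, -0.0073, 0.02]}, {"trans":[0.276, -0.0073, 0.03]}]' .06 8; python3 - <<'E'
from h import *
np.set_printoptions(precision=4,suppress=True)
s=ctrl.observe();R=Ro.from_euler("xyz",s["orientation"]).as_matrix();print(R.T@(np.array([.5678,.267,.020])-s["tcp_pos"]))
p=ctrl.read_camera("wrist");save(p,"g1.png",(150,150,490,480),1.5)
E
```

```text
time: 7.58
tcp_pos: [0.5657, 0.2663, 0.1075]
orientation: [-3.139, 0.002, 1.406]
force: [-0.2, 0.1, 0.5]
grip_width: 0.0599
grasp_force: 0.0
[0.0012 0.0022 0.0875]
```

View pics/g1.png

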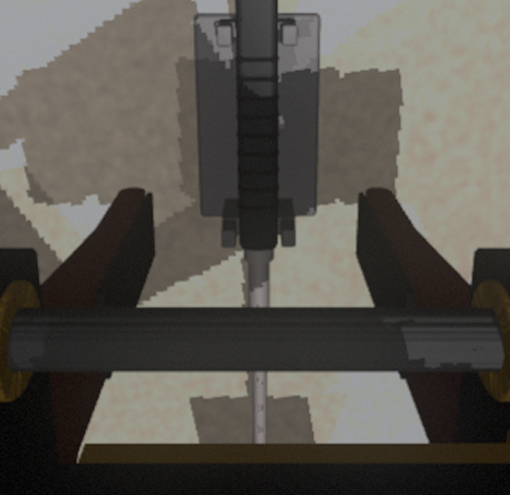

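The handle lies midway between the fingers, at crop x about 257 against finger faces at 153 and 358, and the grip spot is between the posts. I'll go down.

```bash
python3 -m jog '[{"trans":[0, 0.001, 0.04]}, {"trans":[0, 0.001, 0.075]}, {"trans":[0, 0.001, 0.088]}, {"trans":[0, 0.001, 0.088]}]'; python3 -m jog '[{}, {}, {}, {}, {}, {}]' .008 9
```

```text
time: 8.12
tcp_pos: [0.5676, 0.267, 0.021]
orientation: [-3.14, 0.001, 1.406]
force: [-0.4, -0.5, 1.0]
grip_width: 0.0599
grasp_force: 0.0
time: 8.88
tcp_pos: [0.568, 0.268, 0.0219]
orientation: [-3.142, -0.0, 1.407]
force: [-1.7, -0.0, 3.1]
grip_width: 0.0159
grasp_force: 9.0
```

```bash
python3 -m jog '[{"trans":[0, 0, -0.01]}, {"trans":[0, 0, -0.025]}, {"trans":[0, 0, -0.045]}, {"trans":[0, 0, -0.065]}, {"trans":[0, 0, -0.08]}, {"trans":[0, 0, -0.085]}, {"trans":[0, 0, -0.085]}]' - 9; python3 - <<'E'
from gl import *
p=ctrl.read_camera("wrist");save(p,"l1.png");s=ctrl.observe()
pickle.dump((p,s),open("l1.pkl","wb"))
sc=ctrl.read_camera("scene");tp=ctrl.read_camera("top");pickle.dump((sc,tp),open("l1s.pkl","wb"))
# expected glass if mirror level
R=Ro.from_euler("xyz",s["orientation"]).as_matrix();h=-R[:,0];h[2]=0
c=s["tcp_pos"]+np.array([0,0,.019])
G=c+h*.164+[0,0,.005];print(G,proj(p,G),proj(sc,G),proj(tp,G),s["force"],s["wrist_torque"])
im=np.hstack([cv2.resize(sc["frame"][200:330,300:480,::-1],(540,390)),])
cv2.imwrite("pics/l1c.png",np.vstack([im,cv2.resize(p["frame"][240:480,140:500,::-1],(540,200))]))
E
```

```text
time: 9.75
tcp_pos: [0.5681, 0.268, 0.107]
orientation: [3.141, -0.0, 1.407]
force: [1.0, -0.2, -1.2]
grip_width: 0.0161
grasp_force: 9.0
[0.541  0.106  0.1304] [319.623  627.0903] [354.801 248.207] [292.0865 266.3428] [ 0.0184  0.6575 -2.1314] [-0.0685  0.1011  0.0062]
```

View pics/l1c.png

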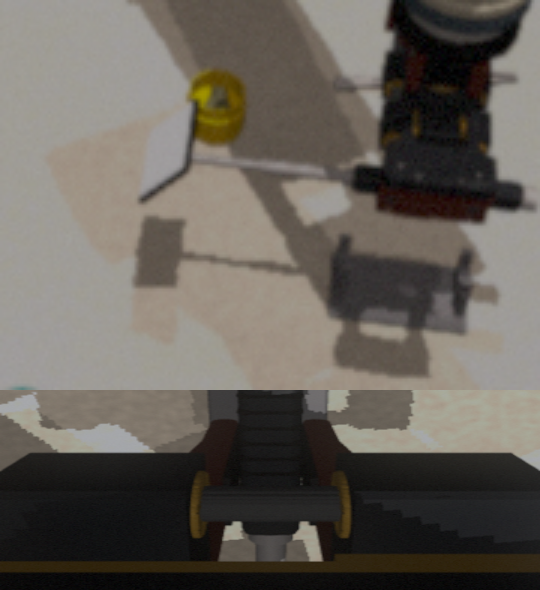

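```bash
python3 - <<'E'
from gl import *
sc,tp=pickle.load(open("l1s.pkl","rb"));p,s=pickle.load(open("l1.pkl","rb"))
R=Ro.from_euler("xyz",s["orientation"]).as_matrix();h=-R[:,0];h[2]=0
c=s["tcp_pos"]+np.array([0,0,.017])
for t in(-.05,0,.05):
    d=h*np.cos(t)+[0,0,np.sin(t)]
    for x in(-.070,-.06,.05,.1,.162): print(t,x,proj(sc,c+d*(x-.01)).round(1),proj(tp,c+d*(x-.01)).round(1))
g=cv2.cvtColor(sc["frame"],cv2.COLOR_RGB2GRAY).astype(int)
for x in(368,374,380,386,392,398,404,408): print(x,242,g[242:272,x].tolist())
for x in(466,470,473,476,479): print(x,255,g[255:285,x].tolist())
for n,q in(("sc",sc),("tp",tp)):
  try:
    print([(np.round(a["location"],1),a["conf"]) for a in ctrl.pinpoint(q,"glass")],[(np.round(a["location"],1),a["conf"]) for a in ctrl.pinpoint(q,"mirror")])
  except Exception as e: print(e)
E
```

```text
-0.05 -0.07 [478.8 264.4] [176.4 250.2]
-0.05 -0.06 [473.6 263.9] [181.2 250.9]
-0.05 0.05 [416.9 258.8] [233.6 258.6]
-0.05 0.1 [391.5 256.5] [257.4 262.1]
-0.05 0.162 [360.5 253.7] [286.8 266.4]
0 -0.07 [478.5 265.7] [176.9 250.5]
0 -0.06 [473.3 265.1] [181.6 251.2]
0 0.05 [417.  258.2] [233.5 258.5]
0 0.1 [391.7 255.1] [257.2 261.8]
0 0.162 [360.6 251.2] [286.6 266. ]
0.05 -0.07 [478. 267.] [177.4 250.8]
0.05 -0.06 [472.9 266.2] [182.1 251.4]
0.05 0.05 [417.1 257.5] [233.3 258.3]
0.05 0.1 [392.  253.6] [256.9 261.5]
0.05 0.162 [360.9 248.8] [286.2 265.5]
368 242 [75, 70, 71, 71, 76, 99, 128, 142, 143, 138, 139, 119, 115, 142, 148, 147, 149, 150, 151, 151, 150, 150, 151, 150, 151, 148, 150, 149, 148, 147]
374 242 [74, 72, 71, 71, 67, 79, 105, 138, 147, 143, 137, 136, 117, 119, 140, 146, 148, 150, 148, 149, 150, 148, 151, 151, 150, 149, 150, 149, 151, 150]
380 242 [64, 68, 80, 83, 83, 87, 85, 84, 85, 87, 102, 120, 127, 107, 94, 113, 135, 144, 147, 149, 149, 149, 152, 149, 149, 150, 150, 146, 150, 149]
386 242 [86, 82, 86, 84, 88, 83, 87, 85, 88, 86, 87, 106, 126, 114, 92, 87, 85, 83
[... 880 characters left out ...]
, 157, 157, 155, 156, 155, 155, 155, 153]
473 255 [157, 156, 155, 155, 152, 139, 102, 64, 46, 49, 52, 49, 44, 57, 93, 136, 154, 153, 155, 157, 156, 154, 157, 157, 156, 156, 154, 154, 156, 159]
476 255 [154, 155, 157, 156, 155, 154, 150, 142, 148, 151, 146, 136, 111, 93, 91, 125, 149, 155, 156, 155, 156, 155, 155, 156, 156, 154, 155, 155, 154, 157]
479 255 [153, 156, 155, 158, 156, 155, 156, 153, 148, 150, 152, 151, 146, 142, 145, 150, 155, 156, 155, 155, 154, 155, 157, 155, 156, 156, 155, 157, 157, 156]
[(array([354.4, 250.3]), 0.86), (array([388.4, 383.5]), 0.37)] []
[(array([288.5, 269.2]), 0.95), (array([222.1, 260.3]), 0.51), (array([441.3, 329.8]), 0.33)] [(array([395.5, 225.9]), 0.29)]
```

The mirror is held and level to within about 0.02 rad, and its stem and handle project where predicted. Next I'll refine the label's position and facing from w2 and the top and scene cameras.

```bash
python3 - <<'E'
from gl import *
p,r,m=pickle.load(open("w2.pkl","rb"));sc,tp=pickle.load(open("l1s.pkl","rb"))
def C(q,x,y,w):
    a=np.clip(cv2.convertScaleAbs(q["frame"][y:y+w,x:x+w,::-1],alpha=1.6),0,255);return cv2.resize(a,(400,400),interpolation=cv2.INTER_CUBIC)
cv2.imwrite("pics/lab.png",np.hstack([C(p,420,390,50),C(tp,385,208,40)]))
for n,q in(("w2",p),("tp",tp),("sc",sc)):
  for X in([.623,-.109,.117],[.628,-.132,.133],[.625,-.135,.104]):print(n,proj(q,X))
print(r["mark"],atz(p,(442.4,411.5),.119))
for n in("mark","pot","stand","lens"):
  for q in(sc,tp):print(n,[(np.round(a["location"],1).tolist(),round(a["conf"],2)) for a in ctrl.pinpoint(q,n)])
E
```

```text
w2 [444.7876 405.4715]
w2 [458.6899 440.0868]
w2 [444.9709 419.7077]
tp [393.7703 226.3307]
tp [405.4407 222.2447]
tp [405.2876 226.319 ]
sc [243.8287 285.5987]
sc [230.6523 282.5899]
sc [230.7649 290.5841]
[([454.8, 233.9], 0.78), ([442.4, 411.0], 0.68), ([531.8, 352.6], 0.4), ([461.1, 455.9], 0.32), ([420.1, 356.8], 0.25)] [ 0.62   -0.1131  0.119 ]
mark [([309.0, 332.2], 0.71), ([217.7, 203.6], 0.65), ([240.4, 281.1], 0.62), ([233.9, 364.3], 0.62)]
mark [([393.8, 226.7], 0.83), ([396.9, 178.8], 0.78), ([333.2, 213.0], 0.75)]
pot [([281.1, 383.8], 0.92), ([232.9, 295.4], 0.87), ([222.6, 376.4], 0.77), ([307.4, 349.9], 0.67), ([370.8, 240.0], 0.61)]
pot [([356.6, 178.3], 0.94), ([308.6, 168.4], 0.89), ([404.0, 176.3], 0.82), ([277.3, 330.5], 0.79), ([335.5, 211.7], 0.79), ([405.1, 224.6], 0.68)]
stand [([235.6, 321.7], 0.88)]
stand [([403.9, 233.6], 0.56)]
lens [([218.3, 204.6], 0.59), ([238.2, 270.4], 0.26)]
lens [([419.4, 196.9], 0.74), ([287.3, 267.3], 0.2)]
```

View pics/lab.png

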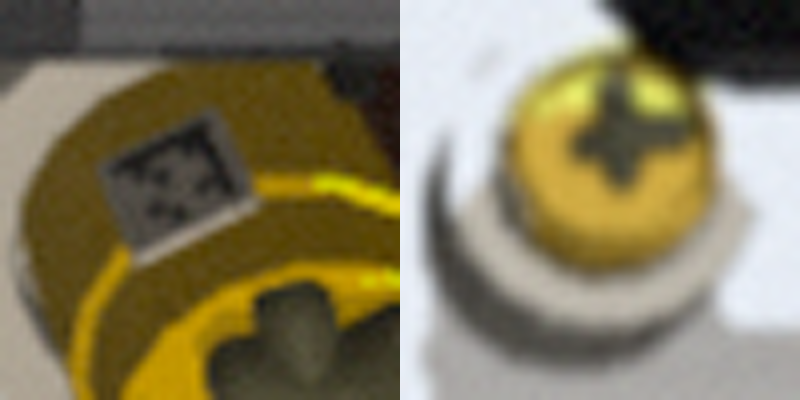

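```bash
python3 - <<'E'
from gl import *
p=pickle.load(open("w2.pkl","rb"))[0]
px=np.array([[100,168],[220,105],[130,250],[255,195]])/8+[419.5,389.5]
def f(v,mode):
    x,y,z,ph=v;o=[]
    n=np.array([np.cos(ph),np.sin(ph),0]);l=np.array([-n[1],n[0],0])  # looking at label from outside: left is +? 
    for (sz,sl),q in zip([(-1,1),(-1,-1),(1,1),(1,-1)],px):
        X=np.array([x,y,z])+l*.0075*sl*mode+[0,0,.0075*sz]; o+=list(proj(p,X)-q)
    return o+[(z-.119)/.0005]
for mode in(1,-1):
    s=least_squares(f,[.62,-.11,.119,1.7],args=(mode,));v=s.x;print(mode,v,s.cost,"axis",v[:2]-.024*np.array([np.cos(v[3]),np.sin(v[3])]),np.round(s.fun,1))
sc,tp=pickle.load(open("l1s.pkl","rb"))
print("top rim",atz(tp,(405.2,222.5),.133),"w2 lens? stand")
print("lens",tri([ray(sc,(218,204.2)),ray(tp,(419.2,196.5))]), "stand tp/sc",atz(tp,(401,234.5),0),atz(sc,(235.6,322),0))
E
```

```text
1 [ 0.6191 -0.1133  0.119   1.9409] 1.2130572509633857 axis [ 0.6278 -0.1357] [-0.6 -0.7 -0.5 -0.2  0.4  0.8  0.6  0.1 -0. ]
-1 [ 0.6191 -0.1133  0.119  -1.2007] 1.2130572509636866 axis [ 0.6104 -0.091 ] [-0.6 -0.7 -0.5 -0.2  0.4  0.8  0.6  0.1 -0. ]
top rim [ 0.6275 -0.1315  0.133 ] w2 lens? stand
lens (array([ 0.6305, -0.1309,  0.344 ]), [7.66343530911629e-05, 7.663435309121876e-05]) stand tp/sc [ 0.6263 -0.1375  0.    ] [ 0.6271 -0.1355  0.    ]
```

```bash
python3 -m jog '[{"trans":[0, 0, -0.03], "twist":0.15}, {"trans":[0, 0.01, -0.07], "twist":0.32}, {"trans":[-0.01, 0.02, -0.1], "twist":0.5}, {"trans":[-0.05, 0.03, -0.113], "twist":0.68}, {"trans":[-0.1, 0.04, -0.113], "twist":0.86}, {"trans":[-0.15, 0.055, -0.113], "twist":1.04}, {"trans":[-0.19, 0.0655, -0.113], "twist":1.2}, {"trans":[-0.2, 0.0655, -0.113], "twist":1.3}]'; python3 -m jog '[{}, {}]'; python3 - <<'E'
from gl import *
p=ctrl.read_camera("wrist");s=ctrl.observe();pickle.dump((p,s),open("v1.pkl","wb"));save(p,"v1.png")
c=proj(p,[.619,-.1133,.119]);print(c,s["tcp_pos"],s["orientation"],[(np.round(a["location"],1).tolist(),round(a["conf"],2)) for a in ctrl.pinpoint(p,"mark")],[(np.round(a["location"],1).tolist(),round(a["conf"],2)) for a in ctrl.pinpoint(p,"pot")])
x,y=c.astype(int)-35;x=min(x,570)
cv2.imwrite("pics/v1c.png",np.hstack([cv2.resize(cv2.convertScaleAbs(p["frame"][y:y+70,x:x+70,::-1],alpha=1.6),(560,560),interpolation=cv2.INTER_CUBIC),cv2.resize(p["frame"][:,:,::-1],(240,180))]) if 0 else cv2.resize(cv2.convertScaleAbs(p["frame"][y:y+70,x:x+70,::-1],alpha=1.6),(560,560),interpolation=cv2.INTER_CUBIC));print(x,y)
E
```

```text
time: 11.5
tcp_pos: [0.6002, 0.0574, 0.2198]
orientation: [3.141, -0.0, 0.1]
force: [-0.1, 0.1, -0.8]
grip_width: 0.0156
grasp_force: 9.0
time: 11.75
tcp_pos: [0.6, 0.0605, 0.2197]
orientation: [-3.141, -0.0, 0.109]
force: [-0.6, 0.2, -0.8]
grip_width: 0.0163
grasp_force: 9.0
[573.7966 240.0932] [0.6    0.0607 0.2197] [-3.1415 -0.0001  0.1092] [([562.1, 67.5], 0.7), ([574.1, 240.2], 0.68), ([379.6, 142.0], 0.59)] [([581.7, 222.2], 0.72), ([572.9, 241.9], 0.72), ([385.7, 118.0], 0.68), ([572.9, 58.1], 0.61), ([451.7, 33.1], 0.6), ([623.0, 255.5], 0.55)]
538 205
```

View pics/v1c.png

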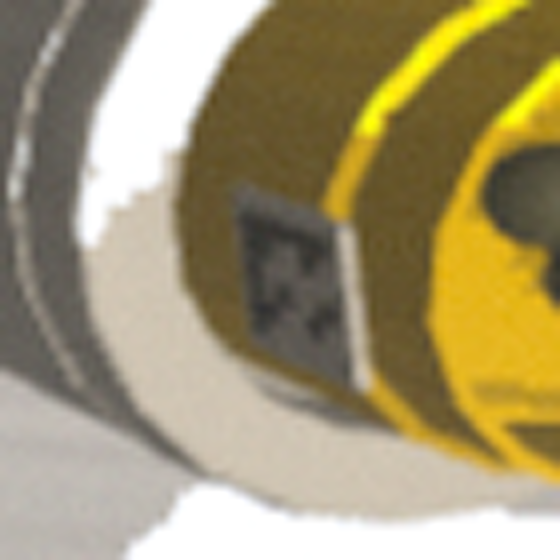

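The label shows at (574,240), exactly where the w2 fit predicted. I'll fit both views together.

```bash
python3 - <<'E'
from gl import *
p2=pickle.load(open("w2.pkl","rb"))[0];p1=pickle.load(open("v1.pkl","rb"))[0]
A=np.array([[100,168],[220,105],[130,250],[255,195]])/8+[419.5,389.5]   # (z-,l+),(z-,l-),(z+,l+),(z+,l-)
# v1: image down=-x ; l (=left-normal, -x dir) + is lower rows in image down
B=np.array([[258,345],[232,185],[358,388],[335,222]])/8+[537.5,204.5]
def f(v,vs):
    x,y,z,ph=v;o=[];n=np.array([np.cos(ph),np.sin(ph),0]);l=np.array([-n[1],n[0],0])
    for p,px in vs:
      for (sz,sl),q in zip([(-1,1),(-1,-1),(1,1),(1,-1)],px): o+=list(proj(p,np.array([x,y,z])+l*.0075*sl+[0,0,.0075*sz])-q)
    return o
for vs in([(p2,A),(p1,B)],[(p1,B)],[(p2,A)]):
    v=least_squares(f,[.62,-.11,.119,1.7],args=(vs,));s=v;v=v.x;print(v,s.cost,"axis",v[:2]-.024*np.array([np.cos(v[3]),np.sin(v[3])]),np.round(s.fun,1))
o=ctrl.observe();R=Ro.from_euler("xyz",o["orientation"]).as_matrix()
v=least_squares(f,[.62,-.11,.119,1.7],args=([(p2,A),(p1,B)],)).x
n=np.array([np.cos(v[3]),np.sin(v[3]),0]);G=np.array([v[0],v[1],.117])+.048*n
T=G+n*.1635-[0,0,.0245];print("glass",G,"tcp",T,"delta tool",R.T@(T-o["tcp_pos"]),"turn",o["orientation"][2]-v[3])
E
```

```text
[ 0.6191 -0.1137  0.1188  1.969 ] 2.084962007218855 axis [ 0.6284 -0.1358] [-0.6 -0.4 -0.7 -0.2  0.4  1.2  0.4  0.1 -0.8 -0.6 -0.3 -0.2  0.2  0.1
  0.4  0.2]
[ 0.6183 -0.1162  0.1153  1.979 ] 0.5705831193099251 axis [ 0.6278 -0.1382] [-0.5 -0.6 -0.2  0.1  0.3  0.   0.3  0.5]
[ 0.6222 -0.1248  0.1054  1.9363] 0.7656129691900849 axis [ 0.6308 -0.1472] [-0.2 -0.7 -0.7  0.2  0.6  0.4  0.2  0. ]
glass [ 0.6005 -0.0694  0.117 ] tcp [0.5371 0.0813 0.0925] delta tool [-0.0604 -0.0272  0.1272] turn -1.8600960529310973
```

```bash
python3 -m jog '[{"trans":[-0.015, -0.012, 0], "twist":-0.1}, {"trans":[-0.03, -0.024, 0], "twist":-0.25}, {"trans":[-0.045, -0.036, 0], "twist":-0.42}, {"trans":[-0.06, -0.044, 0], "twist":-0.59}, {"trans":[-0.066, -0.0475, 0], "twist":-0.76}, {"trans":[-0.066, -0.0475, 0], "twist":-0.93}, {"trans":[-0.066, -0.0475, 0], "twist":-1.1}, {"trans":[-0.066, -0.0475, 0], "twist":-1.27}]'; python3 -m jog '[{"twist":-0.17}, {"twist":-0.34}, {"twist":-0.48}, {"twist":-0.56}, {"twist":-0.586}, {"twist":-0.586}]'; python3 - <<'E'
from gl import *
o=ctrl.observe();R=Ro.from_euler("xyz",o["orientation"]).as_matrix()
print(R.T@(np.array([.5371,.0829,.096])-o["tcp_pos"]),o["orientation"][2]-1.965)
E
```

```text
time: 12.9
tcp_pos: [0.5293, 0.1008, 0.2198]
orientation: [3.141, -0.0, 1.384]
force: [0.3, 0.3, -0.8]
grip_width: 0.0163
grasp_force: 9.0
time: 13.65
tcp_pos: [0.5293, 0.1005, 0.2197]
orientation: [3.142, -0.0, 1.963]
force: [0.5, -0.0, -0.8]
grip_width: 0.0158
grasp_force: 9.0
[-0.0192  0.0005  0.1237] -0.0023839329383341656
```

```bash
python3 -m jog '[{"trans":[0, 0, 0.02]}, {"trans":[0, 0, 0.05]}, {"trans":[0, 0, 0.08]}, {"trans":[0, 0, 0.105]}, {"trans":[0, 0, 0.12]}, {"trans":[0, 0, 0.1235]}, {"trans":[-0.005, 0, 0.1235]}, {"trans":[-0.01, 0, 0.1235]}]'; python3 -m jog '[{"trans":[-0.004, 0.0005, 0]}, {"trans":[-0.008, 0.0005, 0]}, {"trans":[-0.009, 0.0005, 0]}, {"trans":[-0.009, 0.0005, 0]}]'; python3 - <<'E'
from gl import *
o=ctrl.observe();R=Ro.from_euler("xyz",o["orientation"]).as_matrix()
print(R.T@(np.array([.5371,.0829,.096])-o["tcp_pos"]),o["orientation"][2]-1.965,o["force"],o["grasp_force"])
sc=ctrl.read_camera("scene");tp=ctrl.read_camera("top");pickle.dump((sc,tp,o),open("f.pkl","wb"))
h=-R[:,0]*[1,1,0];c=o["tcp_pos"]
G=c+h*.165+[0,0,.022]
for n,q in(("sc",sc),("tp",tp)):
    print(n,"G",proj(q,G),[proj(q,c+[0,0,.016]+h*x).round(1).tolist() for x in(-.08,.04,.15)],[(np.round(a["location"],1).tolist(),round(a["conf"],2)) for a in ctrl.pinpoint(q,"glass")])
a=cv2.resize(sc["frame"][210:350,180:380,::-1],(600,420),interpolation=cv2.INTER_CUBIC);b=cv2.resize(tp["frame"][190:290,320:420,::-1],(180,180))
cv2.imwrite("pics/f.png",np.hstack([a,np.vstack([b,np.zeros((240,180,3),np.uint8)])]))
E
```

```text
time: 14.65
tcp_pos: [0.534, 0.0907, 0.0971]
orientation: [3.14, 0.0, 1.963]
force: [-1.0, -0.8, -0.7]
grip_width: 0.0157
grasp_force: 9.0
time: 15.15
tcp_pos: [0.537, 0.0827, 0.0962]
orientation: [-3.142, -0.0, 1.963]
force: [0.1, 0.3, -1.7]
grip_width: 0.0159
grasp_force: 9.0
[0.0002 0.0001 0.0002] -0.002447378317262716 [ 0.0663  0.292  -1.6522] 8.995095938444138
sc G [264.9799 275.6762] [[378.2, 241.2], [324.4, 258.5], [272.5, 275.2]] [([265.5, 275.7], 0.74)]
tp G [375.6727 237.3357] [[268.6, 284.4], [321.3, 261.4], [369.0, 240.7]] [([371.7, 240.1], 0.89)]
```

View pics/f.png

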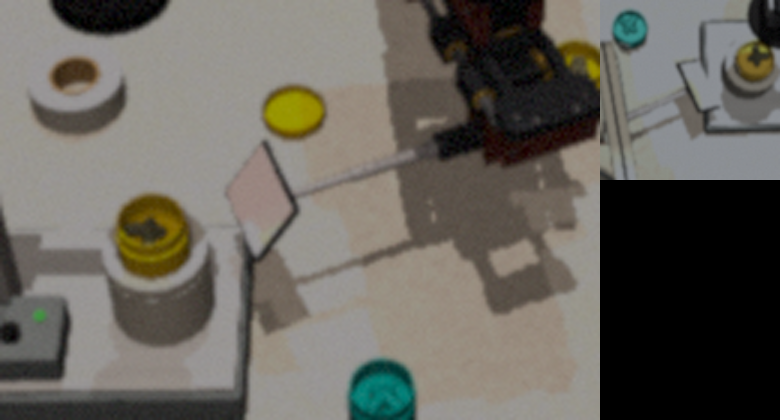

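The mirror faces the pot in the scene crop, glass at (262,200) and clear of the stand and pot, and the network's glass point matches my prediction. As a last check I'll fit the glass tilt from the scene view.

```bash
python3 - <<'E'
from gl import *
sc,tp,o=pickle.load(open("f.pkl","rb"))
yaw=o["orientation"][2]-np.pi;h=np.array([np.cos(yaw),np.sin(yaw),0]);ac=np.cross([0,0,1],h)
G=o["tcp_pos"]+h*.165+[0,0,.022]
def quad(C,e,a=.0225,b=.0295):
    up=-h*np.sin(e)+np.array([0,0,np.cos(e)]);return np.array([proj(sc,C+up*a*i+ac*b*j) for i,j in((1,-1),(1,1),(-1,1),(-1,-1))])
for e in(.5,.6,.66,.72,.8): print(e,quad(G,e).round(1).tolist())
# bright glass interior: compare masks via IoU-like correlation
g=cv2.cvtColor(cv2.resize(sc["frame"],None,fx=4,fy=4,interpolation=cv2.INTER_CUBIC),cv2.COLOR_RGB2GRAY).astype(float)
def cost(e,dx,dy):
    def m(a,b): 
        z=np.zeros(g.shape,np.uint8);q=(quad(G,e,a,b)+[dx,dy]+.5)*4-.5;cv2.fillPoly(z,[np.round(q*8).astype(int)],1,shift=3);return z>0
    i=m(.0215,.0285);ou=m(.025,.032)&~m(.0225,.0295);return g[i].std()*.0+g[ou].mean()-g[i].mean()
out=[]
for e in np.arange(.45,.9,.03):
    best=min((cost(e,dx,dy),dx,dy) for dx in np.arange(-2,2.1,.5) for dy in np.arange(-2,2.1,.5));out.append((round(e,2),np.round(best,2).tolist()))
print(*out,sep="\n")
E
```

```text
0.5 [[264.5, 256.7], [275.0, 278.8], [265.4, 294.9], [255.4, 272.7]]
0.6 [[265.5, 256.7], [276.0, 278.9], [264.4, 294.9], [254.5, 272.6]]
0.66 [[266.1, 256.8], [276.6, 279.0], [263.9, 294.8], [253.9, 272.5]]
0.72 [[266.6, 257.0], [277.1, 279.1], [263.3, 294.7], [253.4, 272.4]]
0.8 [[267.3, 257.2], [277.8, 279.3], [262.7, 294.5], [252.7, 272.2]]
(np.float64(0.45), [-29.77, 2.0, -1.0])
(np.float64(0.48), [-35.06, 2.0, -0.5])
(np.float64(0.51), [-32.79, 2.0, 0.0])
(np.float64(0.54), [-35.56, 2.0, 0.0])
(np.float64(0.57), [-39.44, 1.5, 0.5])
(np.float64(0.6), [-41.5, 1.5, 0.5])
(np.float64(0.63), [-44.78, 1.0, 1.0])
(np.float64(0.66), [-47.93, 1.0, 1.0])
(np.float64(0.69), [-48.23, 1.0, 1.0])
(np.float64(0.72), [-46.86, 1.0, 1.5])
(np.float64(0.75), [-41.52, 1.0, 1.5])
(np.float64(0.78), [-38.7, 0.5, 1.5])
(np.float64(0.81), [-36.86, 0.5, 1.5])
(np.float64(0.84), [-34.8, 0.5, 2.0])
(np.float64(0.87), [-32.47, 0.0, 1.5])
(np.float64(0.9), [-30.39, 0.0, 2.0])
```

```bash
python3 -m jog '[{}, {}, {}, {}]'; python3 -c "
from cell import ctrl
print(ctrl.job_done())"
```

```text
time: 15.85
tcp_pos: [0.5371, 0.0828, 0.0962]
orientation: [-3.142, 0.0, 1.963]
force: [-0.5, 0.2, -0.6]
grip_width: 0.0159
grasp_force: 9.0
the job is handed in; nothing more can be done
None
```

I handed in the job at about 16 s with the mirror held still at 9 N, its glass about 48 mm straight out from the label and 1–3 mm below it; the normal is about 0.67 rad up, 0.03–0.05 above the ideal, and no verdict came back.

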